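# Top up the pot labeller's tube magazine

## Task

Top up the label machine's leaning clear tube for the next run: on the white-lidded pot that is still clamped at its bottom put the yellow-lidded pot, then the green one, lids up, because the labels come off in that order, and finish by setting the steel follower weight on the stack, black knob up. Every piece has to slide right down onto the one below. Leave the blue- and red-lidded pots, the gel bottle and the spare label roll where they are.

Things in the scene. Friction and masses are not known exactly. Their poses are not given: they have to be found in the camera images.
- magazine_floor (a point): Centre of the flat floor inside the magazine tube, on its axis, 62 mm above the bench. z runs up the tube's axis, which leans 20 degrees from vertical, mouth towards the machine's front; x: upper side of the leaning tube, y level. Bore 51 mm across, 200 mm long. A white-lidded pot is clamped fast on the floor: its lid, 64 mm up the axis, carries what is loaded. With two more pots the stack is 192 mm high.
- magazine_mouth (a point): Centre of the rim of the tube's flared steel mouth, on its axis, 216 mm up from the magazine floor; same axes (z out of the mouth). The flare narrows from 72 mm inside (78 mm outside) at this rim to the 51 mm bore in 16 mm. The tube is clear, 57 mm outside, with a 40 mm sight slot along its upper (+x) side and a spine 49 mm from the axis at -y, ending below the flare. A pot let go in the mouth slides down by itself.
- labeller: Label machine, white, heavy, fixed: base 226 by 246 mm (x by y), 38 mm high. Origin: centre of its underside, on the bench; its front (-x) looks roughly to the robot. On it, besides the leaning tube: print head, 100 by 58 mm, centred at x 45, y -88 mm, top 121 mm above the bench; label reel, 92 mm across, axis along y, centred at x 55, y 84 mm, top 145 mm; only the tube is higher.
- yellow_pot_center (a point): 60 ml specimen pot, 64 mm tall, upright in the tray at the start: yellow screw lid on top, 46 mm across, 14.5 mm high, straight sides; whitish body, 43 mm across under the lid, 40 mm at the foot. 25 to 50 g. The point is its centre, 32 mm above the foot; z points to the lid. To go in first, onto the white-lidded pot.
- green_pot_center (a point): 60 ml specimen pot, 64 mm tall, upright in the tray at the start: green screw lid on top, 46 mm across, 14.5 mm high, straight sides; whitish body, 43 mm across under the lid, 40 mm at the foot. 25 to 50 g. The point is its centre, 32 mm above the foot; z points to the lid. To go in second, on the yellow one.
- blue_pot_center (a point): 60 ml specimen pot, 64 mm tall, upright in the tray at the start: blue screw lid on top, 46 mm across, 14.5 mm high, straight sides; whitish body, 43 mm across under the lid, 40 mm at the foot. 25 to 50 g. The point is its centre, 32 mm above the foot; z points to the lid. A spare; to stay in the tray.
- follower_center (a point): Follower weight, 75 mm tall, upright in the tray at the start: steel cylinder 46 mm across, 45 mm high, a 12 mm stem, and on top a round black knob 26 mm across, from 55 to 75 mm above the foot. 0.2 to 0.3 kg. The point is 37.5 mm above its foot, half-way up; z points to the knob. Resting on the full stack it stands partly out of the mouth, the knob clear above it.
- red_pot_center (a point): 60 ml specimen pot, 64 mm tall, upright in the tray at the start: red screw lid on top, 46 mm across, 14.5 mm high, straight sides; whitish body, 43 mm across under the lid, 40 mm at the foot. 25 to 50 g. The point is its centre, 32 mm above the foot; z points to the lid. A used pot that shares the tray; not to be loaded or moved.
- tray_center (a point): Centre of the inner floor of the steel tray in which the four pots and the follower stand: 210 by 290 mm (x by y), walls 18 mm high, 3 mm thick; floor 3 mm above the bench. It does not slide. The five things stand in two rows in any order, 69 mm or more apart, centre to centre. Beyond the work (0.74 m and more ahead of the robot) stand a glove carton and a yellow bin, under 140 mm high.
- gel_bottle_center (a point): Bystander: white hand-gel pump bottle with a blue band and pump, 58 mm across, 198 mm tall, standing on the bench between tray and label machine. The point is on its axis, 99 mm up; z up. The pump spout reaches 35 mm from the axis to its -x.
- label_roll_center (a point): Bystander: spare roll of blank white labels lying flat on the bench nearer the robot than the gel bottle, 76 mm across, 40 mm high, 25 mm core hole. The point is on its axis, 20 mm up; z up.

How it is judged:
On the way, in this order (a step that is already met when the one before it is completed fails the run):
1. the yellow-lidded pot stands on the clamped white-lidded one in the tube, lid up (z of yellow_pot_center in the frame of magazine_floor between 0.089 and 0.103 m and x of yellow_pot_center in the frame of magazine_floor between -0.008 and 0.008 m and y of yellow_pot_center in the frame of magazine_floor between -0.008 and 0.008 m and angle between yellow_pot_center's own z axis and vertical below 0.7 rad), for 0.2 s.
2. the green-lidded pot stands on the yellow one in the tube, lid up (all of step 1 and z of green_pot_center in the frame of magazine_floor between 0.153 and 0.167 m and x of green_pot_center in the frame of magazine_floor between -0.008 and 0.008 m and y of green_pot_center in the frame of magazine_floor between -0.008 and 0.008 m and angle between green_pot_center's own z axis and vertical below 0.7 rad), for 0.2 s.
At the end, for the whole second after the job is handed in: On the clamped white pot in the tube stand the yellow pot, the green pot and the follower, lids and knob up, centres within 7 mm (follower 8) of their stacked height and 8 mm of the axis, let go, at rest. Red and blue pots, gel bottle and label roll stand upright within 30 mm of their starts (all of step 2 and z of follower_center in the frame of magazine_floor between 0.2215 and 0.2375 m and x of follower_center in the frame of magazine_floor between -0.008 and 0.008 m and y of follower_center in the frame of magazine_floor between -0.008 and 0.008 m and angle between follower_center's own z axis and vertical below 0.7 rad and linear speed of each of yellow_pot, green_pot, follower below 0.02 m/s and distance of each of red_pot_center, blue_pot_center, gel_bottle_center, label_roll_center from where it was at the start of the episode below 0.03 m and angle between each of red_pot_center, blue_pot_center, gel_bottle_center, label_roll_center's own z axis and vertical below 0.2 rad); the robot touches nothing.
It fails at once if a bystander (red- or blue-lidded pot, gel bottle or label roll) is knocked over or pushed more than 30 mm (distance of any of red_pot_center, blue_pot_center, gel_bottle_center, label_roll_center from where it was at the start of the episode above 0.03 m or angle between any of red_pot_center, blue_pot_center, gel_bottle_center, label_roll_center's own z axis and vertical above 0.5 rad).
It also fails if it takes over 72 s, if anything falls off the work surface, if the arm or the gripper's body presses on something with over 40 N, if the wrist force passes 120 N, or if a joint passes its speed limit or range.

## Robot

A 6-joint arm with a two-finger parallel gripper is mounted at the origin on the work surface. World frame = base frame: x ahead of the robot, y to its left, z up, the work surface at z = 0. Lengths are in m, angles in rad, forces in N, time in s.
With the tool pointing down it reaches from about 0.35 to 0.975 m from the base axis. Payload 4.9 kg.
Tool frame: the origin (TCP) lies at the very end of the fingers, on their centre line; the grasp point (between the pads) lies 19 mm behind it; x points along the fingers, z is the direction in which the jaws open and shut, and the axes are right-handed (so a half turn about x gives the same grasp; the last joint's range is limited). The gripper opens to 85 mm and grips with 20 to 120 N. Pads are 22 mm wide; open, the fingers measure 114 mm over their backs; the gripper's body (76 mm by 85 mm) begins 54 mm behind the grasp point. The pads swing forward as they close: fully open they stand 13 mm farther back than shut.
Start: joints at [1.038, 0.053, 1.613, -0, 1.476, -0.119], TCP at [0.251, 0.572, 0.231] pointing down, gripper open.
Joint ranges: [-3.01, 3.01], [-1.01, 2.22], [0.06, 2.58], [-1.02, 4.17], [0.09, 2.62], [-3.14, 3.14]. Speed limits (rad/s): [2.57, 2.57, 3.14, 3.14, 3.14, 3.14].

## Interface

Orientations are given as a rotation vector (axis times angle).
In Python, from station import ctrl, imaging gives the robot as it stands. The module is installed in compiled form; this text tells all that it offers.
- The arm moves only by the shell command python3 -m jog 'ROWS' [FORCE]. ROWS is JSON, a list that holds one entry, the list of rows, each a list of 5 numbers: the shift along the tool's x, y, z in m, then the turn about the tool's x in rad, then the closure, from -1 (fully open) to 1 (shut). A call has 1 to 12 rows; each row is the pose to reach, as a shift and turn from the pose measured when the call began, along the tool's axes at that moment; what a row does not reach only later rows make up. A row lasts 1/10 s, in which the tool goes at most 50 mm and 8.59 degrees, less where a joint would pass 70% of its speed; a pose out of reach is approached as far as the arm can. A call with a gripper value outside its range is refused whole. The fingers move at their own pace and stop on an object; FORCE is the grip in N (left out, the last holds). Time passes only in rows, so rows that repeat a pose let the fingers close. It gives the time, the measured TCP pose, the force and the opening at its end, in the units of the state.
- ctrl.get_obs(): the state, without advancing time (a new reading comes with each control period).
- imaging.get_image(name): name is "scene" or "top" or "wrist"; returns a dict with "color" (420x560x3 uint8, red, green, blue), "intrinsics" (3x3 intrinsics, pixels), "R" (3x3) and "t" (3): a world point X has camera coordinates R X + t. Camera axes: x right, y down, z forward; pixel columns grow to the right and rows downward; lengths in m; the calibration is good to about 2 mm. The wrist camera is an equidistant fisheye: a pixel r from the principal point sees the ray r / f radians off the axis. A picture is of the moment at which its call begins. There is no depth.
- ctrl.finish_job(): hands the job in, once; it reports no verdict.
The state is a dict: "t": time; "q": joint angles; "dq": joint speeds; "effort": joint torques, N m; "tool_pos": TCP position; "tool_rot": TCP orientation; "contact_force": force on the tool from outside, world axes, zero at the start; "wrist_torque": the same for the moment, N m; "opening": finger opening in m.
Only numpy, scipy, OpenCV 4.12 (cv2) and the standard library are available. Lean on these libraries where they do the work, as an engineer would, in place of code of your own. Each camera call takes 0.05 s, during which the arm holds its last target.

## Working session

There is one attempt and no reset: what is moved stays moved. The work goes in short steps, Python scripts to look and compute and a shell command to move; the robot and the scene stay as the last step left them, time stands still between calls to the robot, and variables do not carry over. Pictures are saved under pics/ and viewed, and the job is handed in when it is done.

```bash
mkdir -p pics; ls
python3 - <<'E'
from station import ctrl, imaging
import cv2, numpy as np
o=ctrl.get_obs()
for k,v in o.items(): print(k,np.round(v,4).tolist())
for n in ["scene","top","wrist"]:
    d=imaging.get_image(n); cv2.imwrite(f"pics/{n}0.png",cv2.cvtColor(d["color"],cv2.COLOR_RGB2BGR))
    np.savez(f"pics/{n}0.npz",**d)
    print(n,np.round(d["intrinsics"],1).tolist(),np.round(d["R"],3).tolist(),np.round(d["t"],3).tolist())
E
```

```text
pics
t 0.0
q [1.038, 0.0533, 1.6143, 0.0, 1.476, -0.119]
dq [0.0008, 0.0009, 0.0004, 0.0013, 0.0013, 0.0012]
effort [0.0007, -39.3686, -37.0174, -0.0001, 0.0071, 0.0]
tool_pos [0.251, 0.5717, 0.2301]
tool_rot [-0.9002, 1.3789, 0.8987]
contact_force [-0.2635, 0.1886, 0.4374]
wrist_torque [0.0499, -0.0307, 0.0045]
opening 0.0855
scene [[487.0, 0.0, 282.8], [0.0, 487.0, 206.8], [0.0, 0.0, 1.0]] [[-0.674, 0.738, 0.009], [0.497, 0.462, -0.735], [-0.546, -0.491, -0.678]] [0.353, -0.124, 1.43]
top [[471.7, 0.0, 275.3], [0.0, 471.7, 198.4], [0.0, 0.0, 1.0]] [[-0.026, -1.0, -0.001], [-0.998, 0.026, -0.054], [0.054, -0.001, -0.999]] [0.033, 0.546, 1.379]
wrist [[325.2, 0.0, 277.4], [0.0, 325.2, 206.7], [0.0, 0.0, 1.0]] [[0.401, 0.916, -0.002], [0.877, -0.383, 0.291], [0.266, -0.118, -0.957]] [-0.623, -0.038, 0.379]
```

View pics/scene0.png

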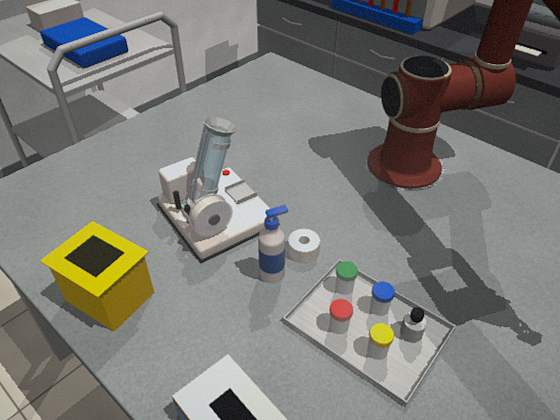

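View pics/top0.png

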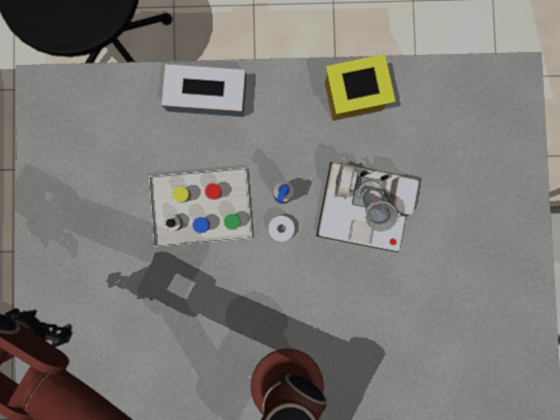

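View pics/wrist0.png

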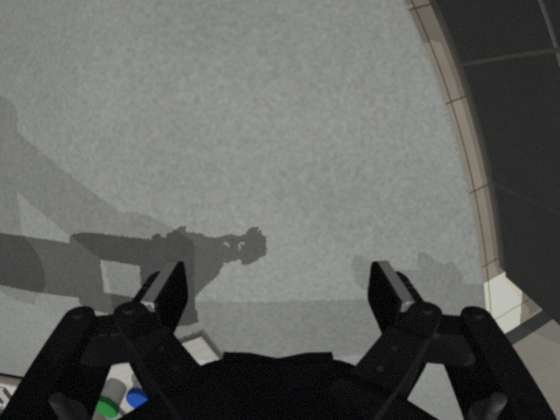

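Run:
```python
import cv2
a=cv2.imread("pics/top0.png"); b=cv2.imread("pics/scene0.png")
cv2.imwrite("pics/c1.png",cv2.resize(a[160:255,140:260],None,fx=6,fy=6,interpolation=cv2.INTER_CUBIC))
cv2.imwrite("pics/c2.png",cv2.resize(a[150:260,310:430],None,fx=5,fy=5,interpolation=cv2.INTER_CUBIC))
cv2.imwrite("pics/c3.png",cv2.resize(b[250:410,270:470],None,fx=3.7,fy=3.7,interpolation=cv2.INTER_CUBIC))
cv2.imwrite("pics/c4.png",cv2.resize(b[110:265,150:330],None,fx=3.8,fy=3.8,interpolation=cv2.INTER_CUBIC))
```

```text
(no output)
```

View pics/c1.png

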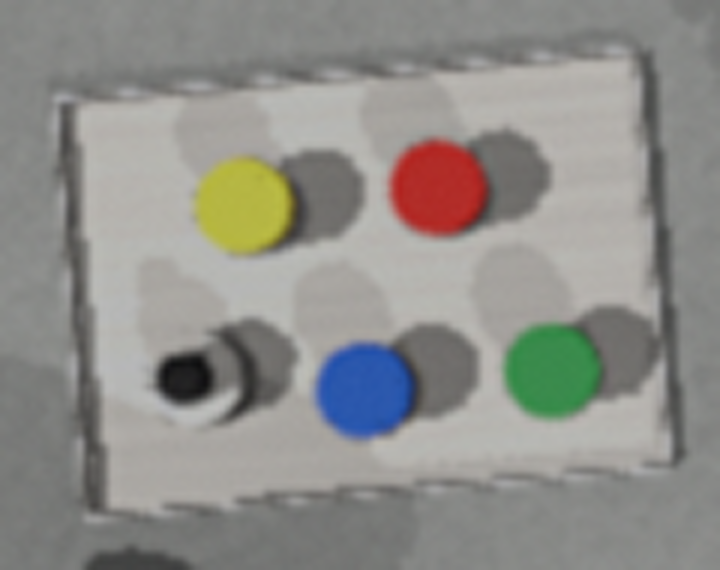

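View pics/c2.png

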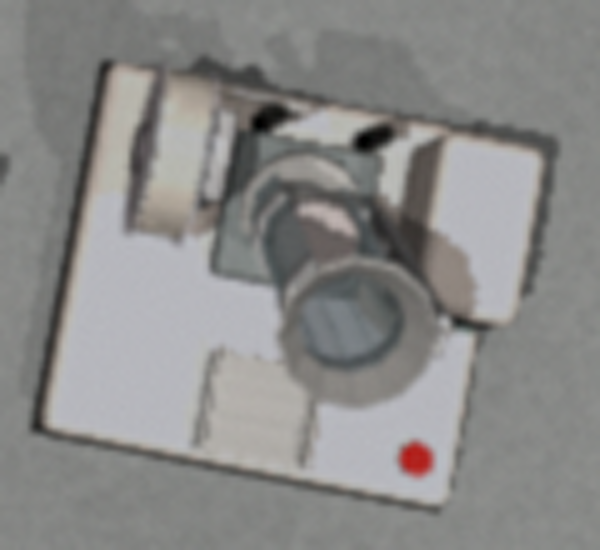

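View pics/c3.png

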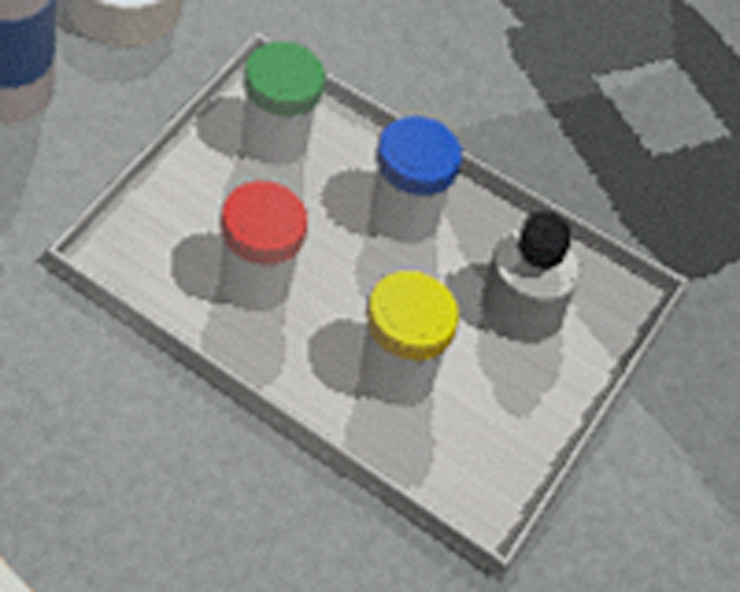

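View pics/c4.png

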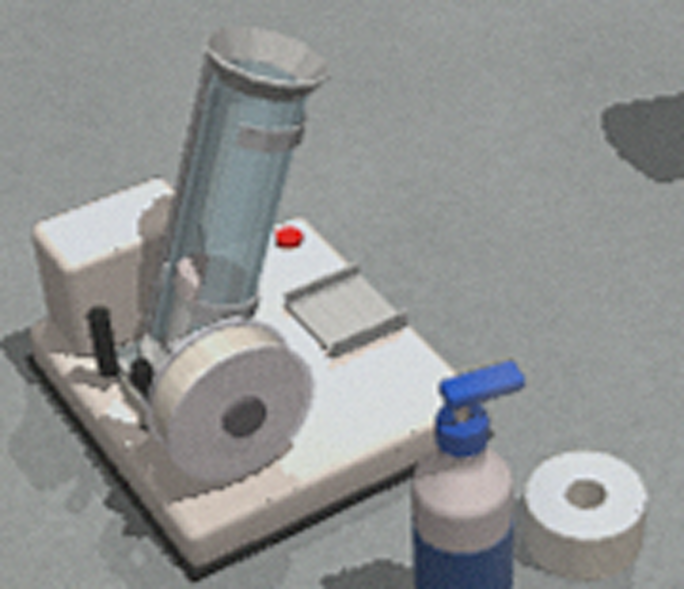

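```bash
cat > h.py <<'E'
import numpy as np, cv2
from scipy.spatial.transform import Rotation as Rot
def load(n): return dict(np.load(f"pics/{n}.npz"))
def ray(d,uv):
    K,R,t=d["intrinsics"],d["R"],d["t"]
    v=np.array([(uv[0]-K[0,2])/K[0,0],(uv[1]-K[1,2])/K[1,1],1.]); 
    return -R.T@t, R.T@(v/np.linalg.norm(v))
def rayw(d,uv):
    K,R,t=d["intrinsics"],d["R"],d["t"]
    p=np.array([uv[0]-K[0,2],uv[1]-K[1,2]]); r=np.linalg.norm(p); th=r/K[0,0]
    v=np.array([*(p/max(r,1e-9)*np.sin(th)),np.cos(th)]); return -R.T@t,R.T@v
def tri(rs):
    A=np.zeros((3,3));b=np.zeros(3)
    for o,v in rs:
        P=np.eye(3)-np.outer(v,v);A+=P;b+=P@o
    X=np.linalg.solve(A,b); return X,[np.linalg.norm((np.eye(3)-np.outer(v,v))@(X-o)) for o,v in rs]
def atz(r,z): o,v=r; return o+v*(z-o[2])/v[2]
def proj(d,X):
    K,R,t=d["intrinsics"],d["R"],d["t"]; c=np.atleast_2d(X)@R.T+t
    return c[:,:2]/c[:,2:]*K[0,0]+K[:2,2]
def projw(d,X):
    K,R,t=d["intrinsics"],d["R"],d["t"]; c=np.atleast_2d(X)@R.T+t
    n=np.hypot(c[:,0],c[:,1]); th=np.arctan2(n,c[:,2]); return c[:,:2]/n[:,None]*(th*K[0,0])[:,None]+K[:2,2]
E
python3 - <<'E'
from h import *
T=load("top0");S=load("scene0")
top=lambda u,v:((u+.5)/6-.5+140,(v+.5)/6-.5+160)
sc=lambda u,v:((u+.5)/3.7-.5+270,(v+.5)/3.7-.5+250)
P={"yellow":((244,206),(413,308)),"red":((439,188),(264,215)),"blue":((365,390),(419,148)),"green":((553,371),(284,72)),"knob":((186,378),(545,238))}
for k,(a,b) in P.items():
    X,e=tri([ray(T,top(*a)),ray(S,sc(*b))]); print(k,np.round(X,4),np.round(e,4), "top at z .067",np.round(atz(ray(T,top(*a)),.067),4))
for c in [(65,95),(640,48),(95,515),(680,462)]: print("tray",np.round(atz(ray(T,top(*c)),.018),3))
X,e=tri([ray(T,((360.5+.5)/5-.5+310,(332.5)/5-.5+150)),ray(S,(268.5/3.8-.5+150,60.5/3.8-.5+110))]);print("rim",X,e)
t2=lambda u,v:((u+.5)/5-.5+310,(v+.5)/5-.5+150)
for c in [(108,65),(555,143),(42,428),(443,505)]: print("base",np.round(atz(ray(T,t2(*c)),.038),3))
print(Rot.from_rotvec([-0.9002,1.3789,0.8987]).as_matrix().round(3))
E
```

```text
yellow [0.5633 0.2905 0.0663] [0.0008 0.0008] top at z .067 [0.5637 0.2897 0.067 ]
red [0.5694 0.198  0.0659] [0.001 0.001] top at z .067 [0.5699 0.1971 0.067 ]
blue [0.4746 0.2346 0.0666] [0.0009 0.0009] top at z .067 [0.4751 0.2338 0.067 ]
green [0.4813 0.1455 0.0659] [0.0008 0.0008] top at z .067 [0.4818 0.1448 0.067 ]
knob [0.4823 0.3187 0.0704] [0.0013 0.0013] top at z .067 [0.4829 0.3183 0.067 ]
tray [0.624 0.387 0.018]
tray [0.64  0.103 0.018]
tray [0.418 0.375 0.018]
tray [0.436 0.088 0.018]
rim [ 0.48256538 -0.23570948  0.26130204] [np.float64(0.002090106753826105), np.float64(0.0020901067538260047)]
base [ 0.646 -0.146  0.038]
base [ 0.594 -0.405  0.038]
base [ 0.436 -0.101  0.038]
base [ 0.385 -0.331  0.038]
[[-0.001 -0.916  0.402]
 [-0.002  0.402  0.916]
 [-1.     0.    -0.002]]
```

```bash
cat > ov.py <<'E'
from h import *
def circ(fl,yaw,r,h,n=73):
    c,s=np.cos(np.radians(20)),np.sin(np.radians(20)); cy,sy=np.cos(yaw),np.sin(yaw)
    zx=np.array([-s*cy,-s*sy,c]); xx=np.array([c*cy,c*sy,s]); yy=np.array([-sy,cy,0])
    a=np.linspace(0,2*np.pi,n)[:,None]
    return fl+h*zx+r*(np.cos(a)*xx+np.sin(a)*yy)
def overlay(name,box,f,curves,out,pf=proj):
    d=load(name);im=cv2.cvtColor(d["color"],cv2.COLOR_RGB2BGR);x0,y0,x1,y1=box
    im=cv2.resize(im[y0:y1,x0:x1],None,fx=f,fy=f,interpolation=cv2.INTER_CUBIC)
    for C,col in curves:
        p=(pf(d,C)+.5-[x0,y0])*f-.5
        cv2.polylines(im,[np.round(p*8).astype(np.int32)],False,col,1,cv2.LINE_AA,3)
    cv2.imwrite(out,im)
E
python3 - <<'E'
from ov import *
yaw=np.radians(-12.3); 
m=np.array([.4826,-.2355,.265]); c,s=np.cos(np.radians(20)),np.sin(np.radians(20))
fl=m-.216*np.array([-s*np.cos(yaw),-s*np.sin(yaw),c]); print(fl)
cur=[(circ(fl,yaw,.039,.216),(0,0,255)),(circ(fl,yaw,.0255,.200),(0,255,0)),(circ(fl,yaw,.0285,.005),(255,0,0))]
overlay("top0",(340,180,410,240),10,cur,"pics/o1.png")
overlay("scene0",(180,110,250,210),6,cur,"pics/o2.png")
E
```

```text
[ 0.55478056 -0.25123791  0.06202639]
```

View pics/o1.png

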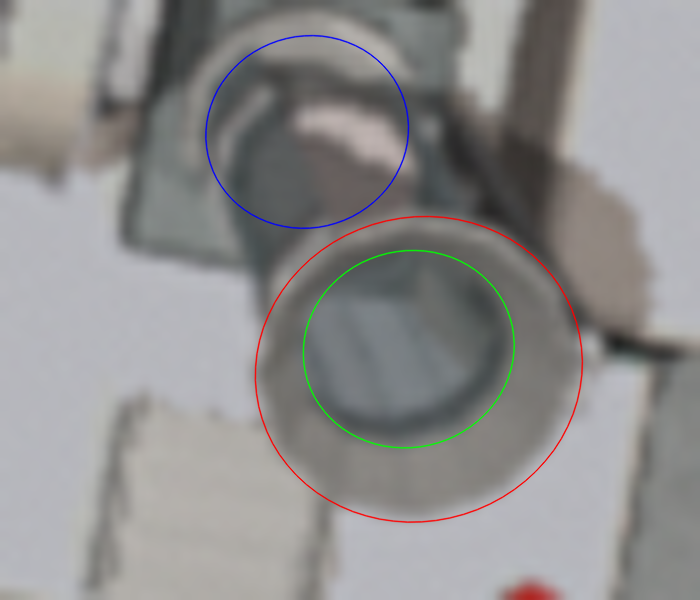

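View pics/o2.png

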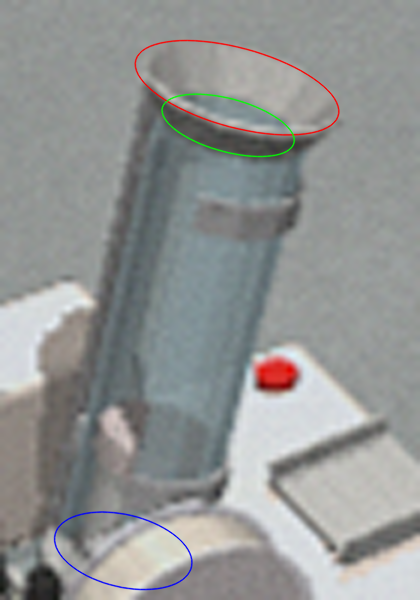

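```bash
python3 -m jog '[[[0.05,-0.2,-0.066,-0.1,-0.6],[0.1,-0.4,-0.133,-0.2,-0.6],[0.1,-0.4,-0.133,-0.2,-0.6],[0.1,-0.4,-0.133,-0.2,-0.6],[0.1,-0.4,-0.133,-0.2,-0.6],[0.1,-0.4,-0.133,-0.2,-0.6],[0.1,-0.4,-0.133,-0.2,-0.6],[0.1,-0.4,-0.133,-0.2,-0.6],[0.1,-0.4,-0.133,-0.2,-0.6],[0.1,-0.4,-0.133,-0.2,-0.6],[0.1,-0.4,-0.133,-0.2,-0.6],[0.1,-0.4,-0.133,-0.2,-0.6]]]' 30
cat > st.py <<'E'
from h import *
from station import ctrl, imaging
import sys
o=ctrl.get_obs(); M=Rot.from_rotvec(o["tool_rot"]).as_matrix()
print("t",o["t"],"pos",np.round(o["tool_pos"],4),"op",round(float(o["opening"]),4),"F",np.round(o["contact_force"],1),"jawaz",round(np.degrees(np.arctan2(M[1,2],M[0,2])),1),"q6",round(o["q"][5],2))
print(M.round(3).tolist())
if len(sys.argv)>=4:
    g=np.array(list(map(float,sys.argv[1:4]))); print("rows to goal",(M.T@(g-o["tool_pos"])).round(4))
for n in sys.argv[4:]:
    c,nm=n.split(":"); d=imaging.get_image(c); np.savez(f"pics/{nm}.npz",**d); cv2.imwrite(f"pics/{nm}.png",cv2.cvtColor(d["color"],cv2.COLOR_RGB2BGR))
E
python3 st.py 0.5635 0.290 0.04 wrist:w1
```

```text
t: 1.35
tool_pos: [0.5631, 0.2899, 0.1306]
tool_rot: [-1.051, 1.304, 1.051]
contact_force: [0.3, -0.7, -0.0]
opening: 0.0682
t 1.35 pos [0.5631 0.2899 0.1306] op 0.0682 F [ 0.3 -0.7 -0. ] jawaz 77.8 q6 -1.0
[[-0.001, -0.977, 0.211], [-0.001, 0.211, 0.977], [-1.0, 0.001, -0.001]]
rows to goal [ 0.0906 -0.0005  0.0003]
```

View pics/w1.png

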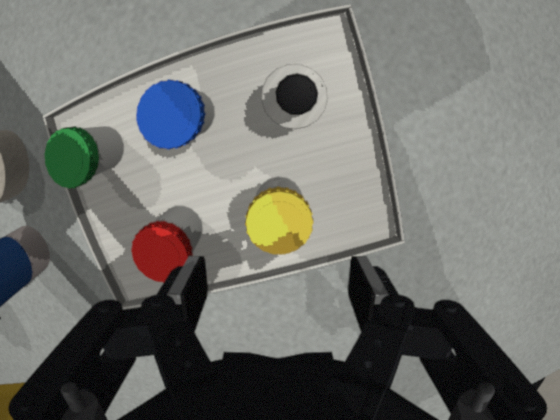

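Run:
```python
from h import *
W=load("w1");T=load("top0")
top=lambda u,v:((u+.5)/6-.5+140,(v+.5)/6-.5+160)
for n,a,b in [("yellow",(244,206),(281,214)),("red",(439,188),(163,245)),("green",(553,371),(69,157)),("blue",(365,390),(168,112)),("knob",(186,378),(297,93))]:
    X,e=tri([ray(T,top(*a)),rayw(W,b)]);print(n,X.round(4),np.round(e,4),"wrist@.067",atz(rayw(W,b),.067).round(4))
print(projw(W,[[.5635,.29,.067],[.563,.29,.0116]]))
```

```text
yellow [0.5641 0.2927 0.0468] [0.0014 0.0014] wrist@.067 [0.5565 0.293  0.067 ]
red [0.5692 0.1983 0.0516] [0.002 0.002] wrist@.067 [0.562  0.2051 0.067 ]
green [0.4815 0.1453 0.0615] [0.0003 0.0003] wrist@.067 [0.4814 0.1495 0.067 ]
blue [0.4742 0.2345 0.0634] [0.0009 0.0009] wrist@.067 [0.4736 0.2359 0.067 ]
knob [0.4821 0.3189 0.0656] [0.0008 0.0008] wrist@.067 [0.4814 0.3191 0.067 ]
[[278.85075135 224.54205765]
 [278.51912751 201.23371305]]
```

```bash
python3 -m jog '[[[0.03,-0.001,0.001,0,-0.6],[0.06,-0.001,0.001,0,-0.6],[0.08,-0.001,0.001,0,-0.6],[0.09,-0.001,0.001,0,-0.6],[0.09,-0.001,0.001,0,-0.6],[0.09,-0.001,0.001,0,-0.2],[0.09,-0.001,0.001,0,0.2],[0.09,-0.001,0.001,0,0.6],[0.09,-0.001,0.001,0,0.6],[0.09,-0.001,0.001,0,0.6],[0.09,-0.001,0.001,0,0.6]]]' 40
python3 st.py 0.5635 0.290 0.34 wrist:w2 scene:s2
```

```text
t: 2.5
tool_pos: [0.5656, 0.2915, 0.043]
tool_rot: [-1.052, 1.3, 1.05]
contact_force: [-0.1, 0.1, 6.1]
opening: 0.0445
t 2.5 pos [0.5656 0.2915 0.043 ] op 0.0445 F [-0.1  0.1  6.1] jawaz 77.8 q6 -1.0
[[0.003, -0.978, 0.211], [0.001, 0.211, 0.978], [-1.0, -0.002, 0.001]]
rows to goal [-0.2971  0.001  -0.0015]
```

View pics/w2.png

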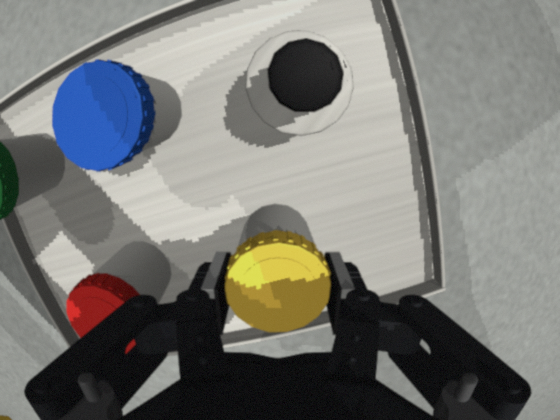

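View pics/s2.png

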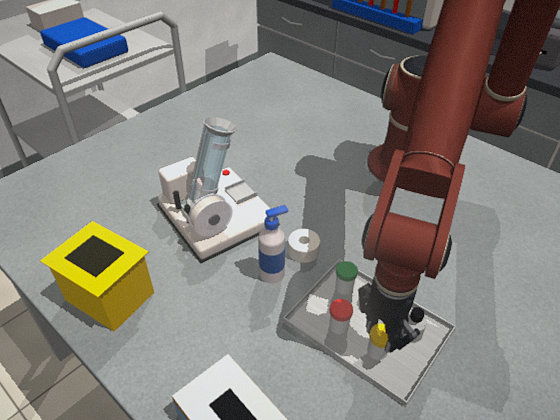

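```bash
python3 -m jog '[[[-0.03,0,0,0,0.6],[-0.06,0,0,0,0.6],[-0.1,0,0,0,0.6],[-0.14,0,0,0,0.6],[-0.18,0,0,0,0.6],[-0.22,0,0,0,0.6],[-0.26,0,0,0,0.6],[-0.3,0,0,0,0.6],[-0.3,0,0,0,0.6]]]'
python3 st.py 0.4832 -0.2357 0.34 wrist:w3
```

```text
t: 3.5
tool_pos: [0.5669, 0.292, 0.3515]
tool_rot: [-1.053, 1.287, 1.044]
contact_force: [0.1, -0.3, 0.4]
opening: 0.0444
t 3.5 pos [0.5669 0.292  0.3515] op 0.0444 F [ 0.1 -0.3  0.4] jawaz 77.8 q6 -1.0
[[0.015, -0.977, 0.211], [0.005, 0.211, 0.977], [-1.0, -0.013, 0.008]]
rows to goal [ 0.0076 -0.0294 -0.5335]
```

View pics/w3.png

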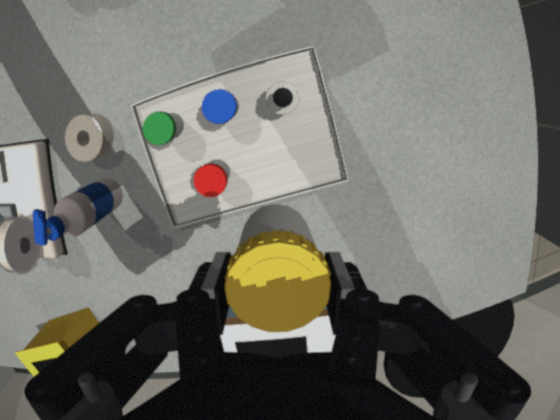

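```bash
python3 -m jog '[[[0,0,-0.04,0,0.6],[0,-0.005,-0.085,0,0.6],[0,-0.01,-0.13,0,0.6],[0,-0.015,-0.18,0,0.6],[0,-0.02,-0.23,0,0.6],[0,-0.03,-0.28,0,0.6],[0,-0.036,-0.33,0,0.6],[0.005,-0.037,-0.38,0,0.6],[0.005,-0.037,-0.43,0,0.6],[0.005,-0.037,-0.48,0,0.6],[0.005,-0.037,-0.52,0,0.6],[0.005,-0.037,-0.532,0,0.6]]]'
python3 st.py 0.4916 -0.2356 0.345
```

```text
t: 4.75
tool_pos: [0.4881, -0.2393, 0.3375]
tool_rot: [-1.047, 1.297, 1.046]
contact_force: [0.6, 0.3, -0.5]
opening: 0.0446
t 4.75 pos [ 0.4881 -0.2393  0.3375] op 0.0446 F [ 0.6  0.3 -0.5] jawaz 77.5 q6 -1.95
[[0.006, -0.976, 0.216], [0.004, 0.216, 0.976], [-1.0, -0.005, 0.006]]
rows to goal [-0.0075 -0.0027  0.0044]
```

```bash
python3 -m jog '[[[0.01,-0.003,0.004,0,0.6],[0.02,-0.003,0.004,0,0.6],[0.02,-0.003,0.004,0,0.6]]]'
python3 st.py 0.4916 -0.2356 0.280 wrist:w4 scene:s4 top:t4
python3 - <<'E'
import cv2
b=cv2.imread("pics/s4.png");cv2.imwrite("pics/s4c.png",cv2.resize(b[50:200,130:330],None,fx=4,fy=4,interpolation=cv2.INTER_CUBIC))
E
```

```text
t: 5.05
tool_pos: [0.4915, -0.2338, 0.3138]
tool_rot: [-1.044, 1.297, 1.053]
contact_force: [-0.1, 0.6, -0.7]
opening: 0.045
t 5.05 pos [ 0.4915 -0.2338  0.3138] op 0.045 F [-0.1  0.6 -0.7] jawaz 77.7 q6 -1.94
[[0.001, -0.977, 0.214], [0.008, 0.214, 0.977], [-1.0, 0.0, 0.008]]
rows to goal [ 0.0338 -0.0005 -0.002 ]
```

View pics/w4.png

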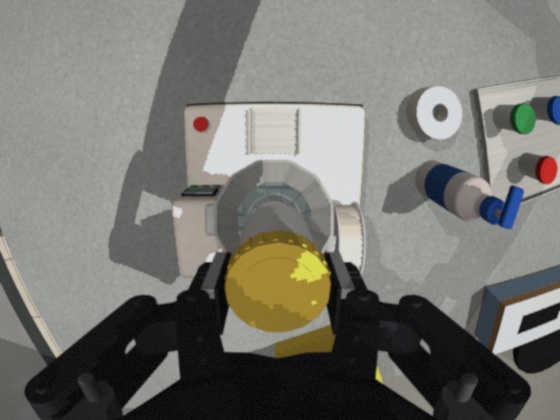

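View pics/s4c.png

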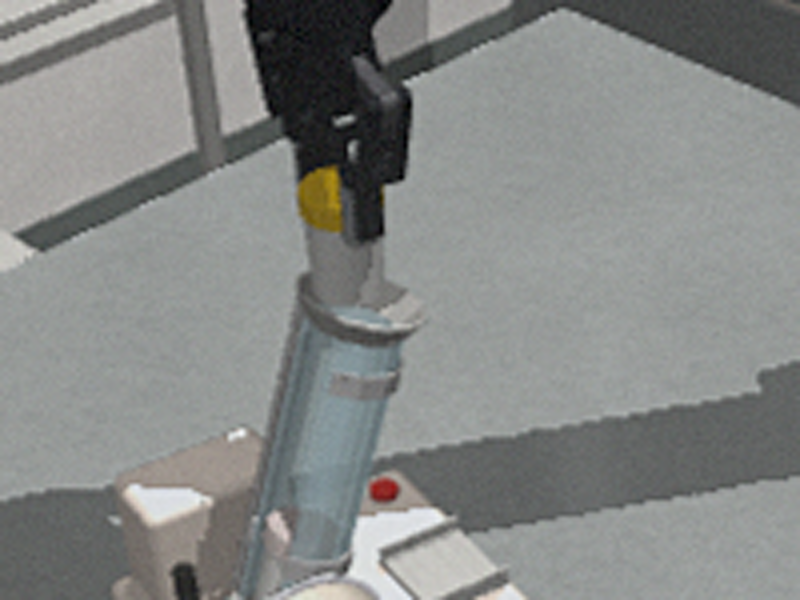

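Run:
```python
from ov import *
yaw=np.radians(-12.3); c,s=np.cos(np.radians(20)),np.sin(np.radians(20))
m=np.array([.4832,-.2357,.265]);fl=m-.216*np.array([-s*np.cos(yaw),-s*np.sin(yaw),c])
overlay("w4",(190,130,370,300),4,[(circ(fl,yaw,.039,.216),(0,0,255)),(circ(fl,yaw,.0255,.200),(0,255,0))],"pics/o4.png",projw)
```

```text
(no output)
```

View pics/o4.png

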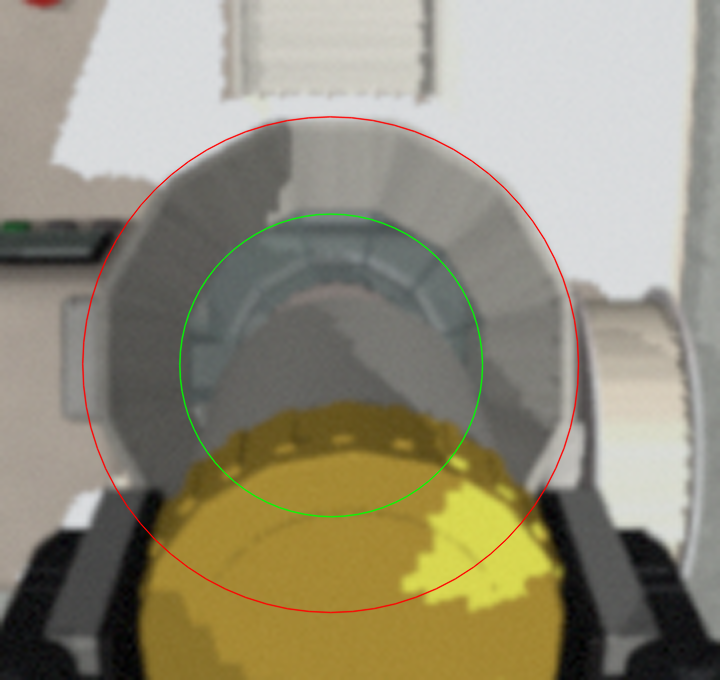

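```bash
python3 -m jog '[[[0.012,-0.0005,-0.001,0,0.6],[0.024,-0.0005,-0.0015,0,0.6],[0.034,-0.0005,-0.0015,0,0.6],[0.034,-0.0005,-0.0015,0,0.6],[0.034,-0.0005,-0.0015,0,0.6]]]'
python3 st.py 0.4916 -0.2356 0.280 wrist:w5 scene:s5
python3 - <<'E'
import cv2
b=cv2.imread("pics/s5.png");cv2.imwrite("pics/s5c.png",cv2.resize(b[70:200,150:290],None,fx=4,fy=4,interpolation=cv2.INTER_CUBIC))
E
```

```text
t: 5.7
tool_pos: [0.4924, -0.2359, 0.2825]
tool_rot: [-1.047, 1.296, 1.049]
contact_force: [-0.1, 0.2, -1.3]
opening: 0.0447
t 5.7 pos [ 0.4924 -0.2359  0.2825] op 0.0447 F [-0.1  0.2 -1.3] jawaz 77.7 q6 -1.94
[[0.005, -0.977, 0.214], [0.006, 0.214, 0.977], [-1.0, -0.003, 0.006]]
rows to goal [0.0025 0.0009 0.0001]
```

View pics/s5c.png

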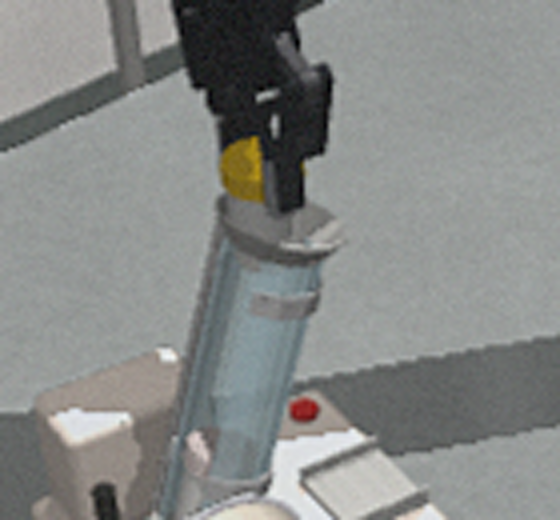

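View pics/w5.png

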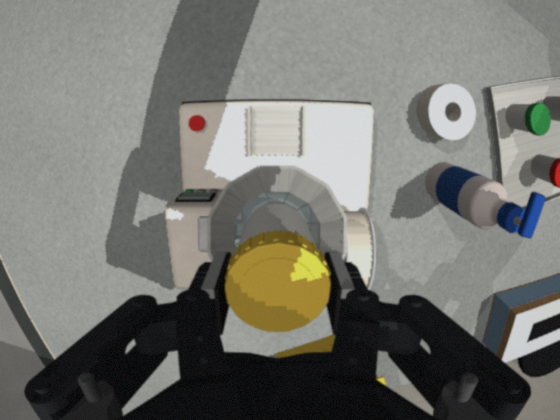

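```bash
python3 -m jog '[[[0.002,0.001,0,0,-0.8],[0.002,0.001,0,0,-0.8],[0.002,0.001,0,0,-0.8],[0.002,0.001,0,0,-0.8],[0.002,0.001,0,0,-0.8],[-0.03,0.001,0,0,-0.8],[-0.06,0.001,0,0,-0.8],[-0.07,0.001,0,0,-0.8]]]'
python3 st.py 0.5635 0.290 0.34 wrist:w6 scene:s6
python3 - <<'E'
import cv2
b=cv2.imread("pics/s6.png");cv2.imwrite("pics/s6c.png",cv2.resize(b[100:220,150:270],None,fx=5,fy=5,interpolation=cv2.INTER_CUBIC))
E
```

```text
t: 6.6
tool_pos: [0.4922, -0.2368, 0.3575]
tool_rot: [-1.052, 1.294, 1.043]
contact_force: [0.2, 0.1, 0.5]
opening: 0.0768
t 6.6 pos [ 0.4922 -0.2368  0.3575] op 0.0768 F [0.2 0.1 0.5] jawaz 77.7 q6 -1.94
[[0.01, -0.977, 0.214], [0.001, 0.214, 0.977], [-1.0, -0.01, 0.004]]
rows to goal [0.019  0.0432 0.5298]
```

View pics/s6c.png

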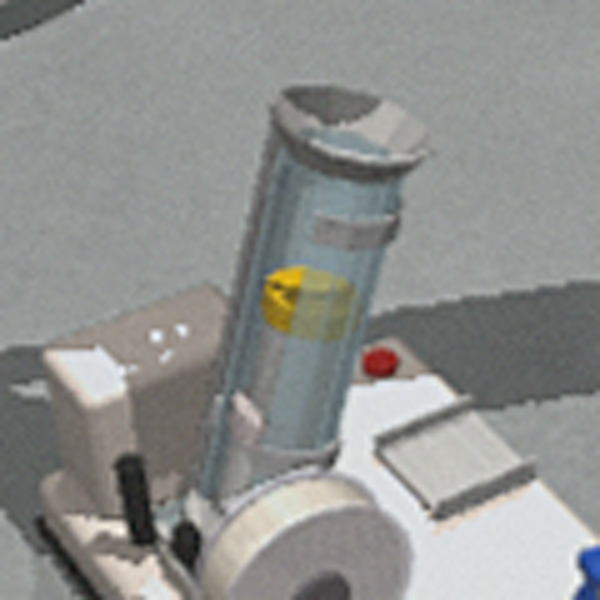

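View pics/w6.png

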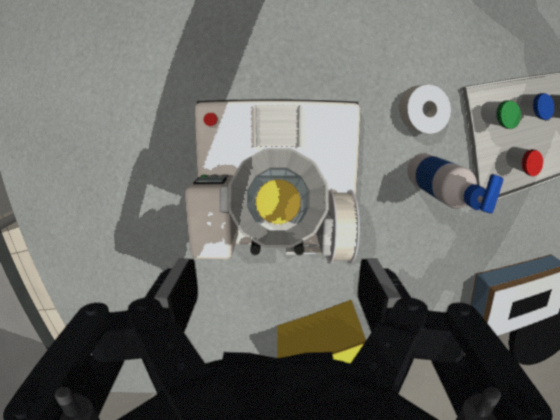

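Run:
```python
from ov import *
yaw=np.radians(-12.3); c,s=np.cos(np.radians(20)),np.sin(np.radians(20))
m=np.array([.4832,-.2357,.265]);fl=m-.216*np.array([-s*np.cos(yaw),-s*np.sin(yaw),c])
overlay("s6",(170,110,250,210),6,[(circ(fl,yaw,.039,.216),(0,0,255)),(circ(fl,yaw,.023,.128),(0,255,0)),(circ(fl,yaw,.023,.1135),(0,255,0)),(circ(fl,yaw,.0255,.064),(255,0,0))],"pics/o6.png")
```

```text
(no output)
```

View pics/o6.png

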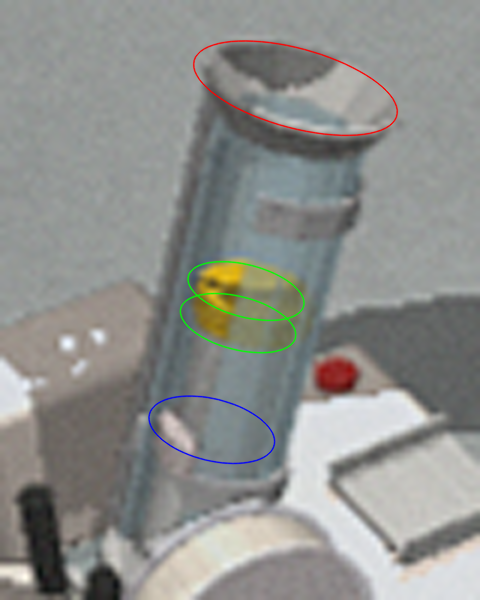

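```bash
python3 st.py 0.4815 0.1460 0.34
```

```text
t 6.7 pos [ 0.492  -0.2367  0.3556] op 0.0765 F [-1.1 -0.  -1. ] jawaz 77.7 q6 -1.94
[[0.009, -0.977, 0.214], [0.003, 0.214, 0.977], [-1.0, -0.008, 0.004]]
rows to goal [0.0165 0.0921 0.3715]
```

```bash
python3 -m jog '[[[0,0.01,0.04,0,-0.8],[0,0.02,0.085,0,-0.8],[0,0.03,0.13,0,-0.8],[0,0.045,0.18,0,-0.8],[0,0.058,0.23,0,-0.8],[0,0.07,0.28,0,-0.8],[0.01,0.08,0.325,0,-0.7],[0.05,0.092,0.365,0,-0.6],[0.1,0.092,0.371,0,-0.6],[0.15,0.092,0.371,0,-0.6],[0.2,0.092,0.371,0,-0.6],[0.22,0.092,0.371,0,-0.6]]]'
python3 st.py 0.4815 0.1460 0.04 wrist:w7
```

```text
t: 7.9
tool_pos: [0.4789, 0.1457, 0.1291]
tool_rot: [-1.048, 1.303, 1.051]
contact_force: [-0.2, -0.9, 0.4]
opening: 0.0683
t 7.9 pos [0.4789 0.1457 0.1291] op 0.0683 F [-0.2 -0.9  0.4] jawaz 77.7 q6 -1.21
[[-0.001, -0.977, 0.213], [0.001, 0.213, 0.977], [-1.0, 0.001, 0.001]]
rows to goal [ 0.0891 -0.0026  0.0008]
```

View pics/w7.png

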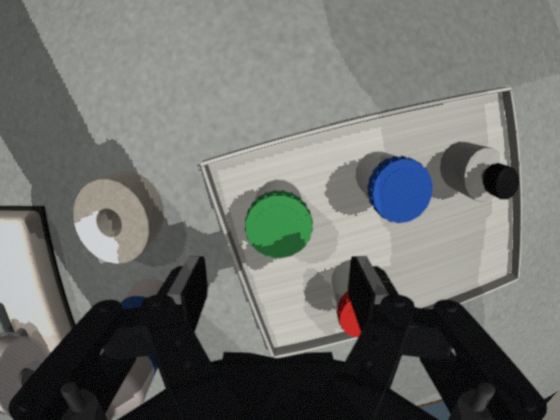

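```bash
python3 -m jog '[[[0.03,-0.002,0.001,0,-0.6],[0.06,-0.002,0.001,0,-0.6],[0.08,-0.002,0.001,0,-0.6],[0.089,-0.002,0.001,0,-0.6],[0.089,-0.002,0.001,0,-0.6],[0.089,-0.002,0.001,0,-0.2],[0.089,-0.002,0.001,0,0.2],[0.089,-0.002,0.001,0,0.6],[0.089,-0.002,0.001,0,0.6],[0.089,-0.002,0.001,0,0.6],[0.089,-0.002,0.001,0,0.6]]]' 40
python3 st.py 0.4815 0.1460 0.34 wrist:w8
```

```text
t: 9.05
tool_pos: [0.4796, 0.146, 0.038]
tool_rot: [-1.047, 1.306, 1.052]
contact_force: [0.8, -0.2, 5.3]
opening: 0.0446
t 9.05 pos [0.4796 0.146  0.038 ] op 0.0446 F [ 0.8 -0.2  5.3] jawaz 77.7 q6 -1.21
[[-0.004, -0.977, 0.213], [0.001, 0.213, 0.977], [-1.0, 0.004, -0.0]]
rows to goal [-3.02e-01 -5.00e-04  3.00e-04]
```

View pics/w8.png

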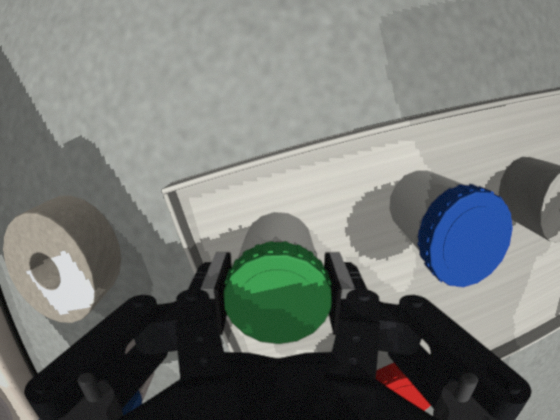

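```bash
python3 -m jog '[[[-0.03,0,0,0,0.6],[-0.06,0,0,0,0.6],[-0.1,0,0,0,0.6],[-0.14,0,0,0,0.6],[-0.18,0,0,0,0.6],[-0.22,0,0,0,0.6],[-0.26,0,0,0,0.6],[-0.3,0,0,0,0.6],[-0.31,0,0,0,0.6],[-0.31,0,0,0,0.6]]]'
python3 st.py 0.4862 -0.2363 0.345
```

```text
t: 10.1
tool_pos: [0.4816, 0.1459, 0.35]
tool_rot: [-1.048, 1.303, 1.05]
contact_force: [0.1, -0.7, -0.9]
opening: 0.0447
t 10.1 pos [0.4816 0.1459 0.35  ] op 0.0447 F [ 0.1 -0.7 -0.9] jawaz 77.7 q6 -1.21
[[-0.0, -0.977, 0.213], [0.001, 0.213, 0.977], [-1.0, 0.001, 0.001]]
rows to goal [ 0.0046 -0.0861 -0.3724]
```

```bash
python3 -m jog '[[[0,-0.01,-0.04,0,0.6],[0,-0.02,-0.085,0,0.6],[0,-0.03,-0.13,0,0.6],[0,-0.042,-0.18,0,0.6],[0,-0.054,-0.23,0,0.6],[0,-0.066,-0.28,0,0.6],[0,-0.076,-0.325,0,0.6],[0.003,-0.084,-0.36,0,0.6],[0.003,-0.086,-0.372,0,0.6],[0.003,-0.086,-0.372,0,0.6],[0.003,-0.086,-0.372,0,0.6]]]'
python3 st.py 0.4862 -0.2363 0.279 wrist:w9 scene:s9
python3 - <<'E'
import cv2
b=cv2.imread("pics/s9.png");cv2.imwrite("pics/s9c.png",cv2.resize(b[50:220,150:290],None,fx=3.5,fy=3.5,interpolation=cv2.INTER_CUBIC))
E
```

```text
t: 11.2
tool_pos: [0.486, -0.2348, 0.3451]
tool_rot: [-1.046, 1.303, 1.053]
contact_force: [-0.2, -0.9, 0.1]
opening: 0.0449
t 11.2 pos [ 0.486  -0.2348  0.3451] op 0.0449 F [-0.2 -0.9  0.1] jawaz 77.7 q6 -1.94
[[-0.002, -0.977, 0.213], [0.003, 0.213, 0.977], [-1.0, 0.003, 0.003]]
rows to goal [ 0.0661 -0.0007 -0.0016]
```

View pics/w9.png

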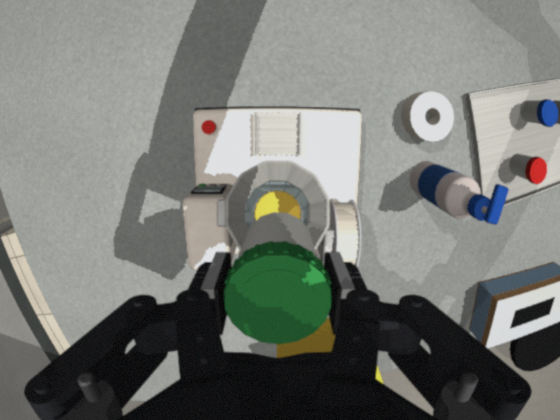

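View pics/s9c.png

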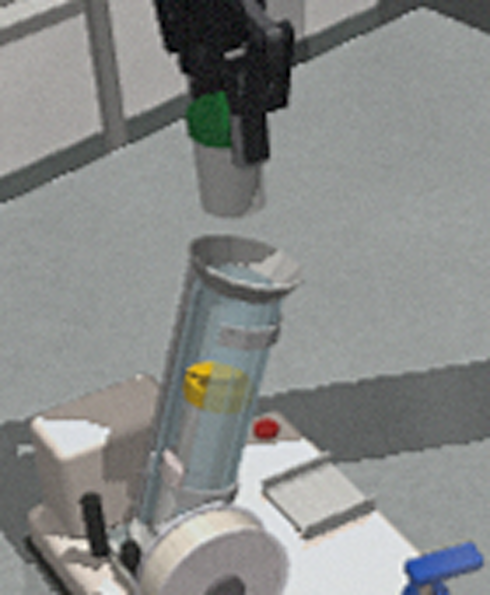

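```bash
python3 -m jog '[[[0.02,-0.0005,-0.001,0,0.6],[0.04,-0.0005,-0.0015,0,0.6],[0.055,-0.0005,-0.0015,0,0.6],[0.066,-0.0005,-0.0015,0,0.6],[0.066,-0.0005,-0.0015,0,0.6],[0.066,-0.0005,-0.0015,0,0.6]]]'
python3 st.py 0.4862 -0.2363 0.279 wrist:w10 scene:s10
python3 - <<'E'
import cv2
b=cv2.imread("pics/s10.png");cv2.imwrite("pics/s10c.png",cv2.resize(b[70:200,150:290],None,fx=4,fy=4,interpolation=cv2.INTER_CUBIC))
E
```

```text
t: 11.9
tool_pos: [0.4867, -0.2356, 0.2807]
tool_rot: [-1.05, 1.301, 1.052]
contact_force: [0.1, 0.1, 0.0]
opening: 0.0447
t 11.9 pos [ 0.4867 -0.2356  0.2807] op 0.0447 F [0.1 0.1 0. ] jawaz 77.8 q6 -1.95
[[-0.0, -0.977, 0.211], [0.002, 0.211, 0.977], [-1.0, 0.0, 0.001]]
rows to goal [ 0.0017  0.0003 -0.0008]
```

View pics/s10c.png

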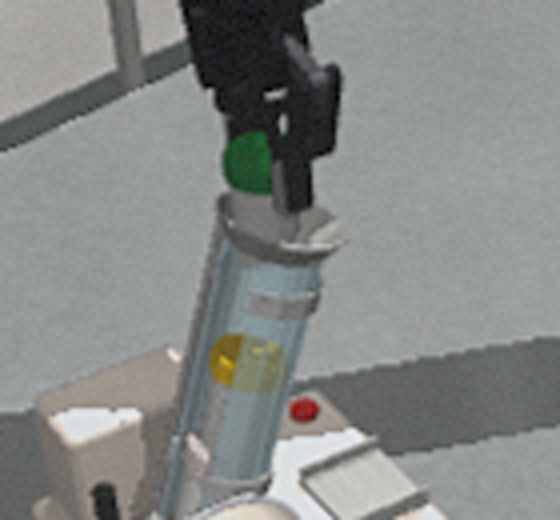

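```bash
python3 -m jog '[[[0.002,0,-0.001,0,-0.8],[0.002,0,-0.001,0,-0.8],[0.002,0,-0.001,0,-0.8],[0.002,0,-0.001,0,-0.8],[0.002,0,-0.001,0,-0.8],[-0.03,0,-0.001,0,-0.8],[-0.06,0,-0.001,0,-0.8],[-0.07,0,-0.001,0,-0.8]]]'
python3 st.py 0.482 0.319 0.34 wrist:w11 scene:s11
python3 - <<'E'
from ov import *
yaw=np.radians(-12.3); c,s=np.cos(np.radians(20)),np.sin(np.radians(20))
m=np.array([.4832,-.2357,.265]);fl=m-.216*np.array([-s*np.cos(yaw),-s*np.sin(yaw),c])
overlay("s11",(170,110,250,210),6,[(circ(fl,yaw,.039,.216),(0,0,255)),(circ(fl,yaw,.023,.128),(0,255,0)),(circ(fl,yaw,.023,.192),(0,255,255)),(circ(fl,yaw,.023,.1775),(0,255,255))],"pics/o11.png")
E
```

```text
t: 12.8
tool_pos: [0.4876, -0.2376, 0.3555]
tool_rot: [-1.055, 1.299, 1.046]
contact_force: [-0.5, -0.4, 0.5]
opening: 0.077
t 12.8 pos [ 0.4876 -0.2376  0.3555] op 0.077 F [-0.5 -0.4  0.5] jawaz 77.8 q6 -1.95
[[0.006, -0.977, 0.211], [-0.003, 0.211, 0.977], [-1.0, -0.006, -0.001]]
rows to goal [0.0141 0.1232 0.5429]
```

View pics/o11.png

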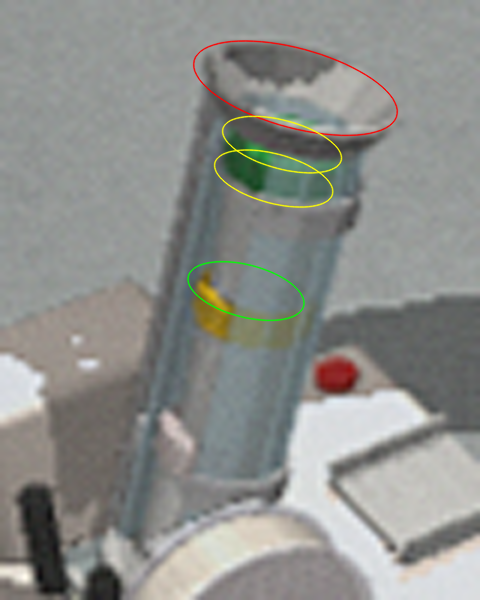

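View pics/w11.png

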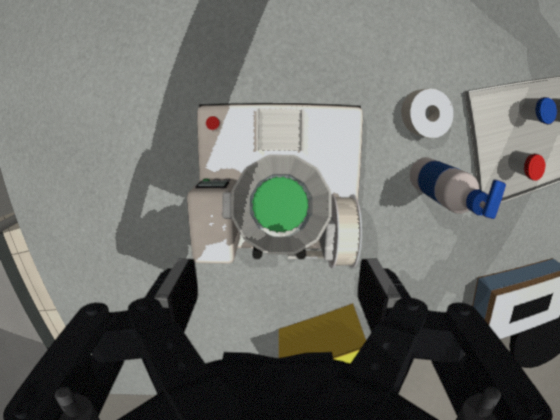

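```bash
python3 -m jog '[[[0,0.01,0.04,0,-0.8],[0,0.02,0.09,0,-0.5],[0,0.03,0.14,0,-0.3],[0,0.045,0.19,0,-0.2],[0,0.058,0.24,0,-0.2],[0,0.07,0.29,0,-0.2],[0,0.08,0.34,0,-0.2],[0,0.09,0.39,0,-0.2],[0,0.1,0.44,0,-0.2],[0,0.11,0.49,0,-0.2],[0,0.123,0.53,0,-0.2],[0.03,0.123,0.543,0,-0.2]]]'
python3 -m jog '[[[0.04,0,0,0,-0.2],[0.09,0,0,0,-0.2],[0.13,0,0,0,-0.2],[0.17,0,0,0,-0.2],[0.17,0,0,0,-0.2]]]'
python3 st.py 0.482 0.319 0.051 wrist:w12
```

```text
t: 14.1
tool_pos: [0.4818, 0.3238, 0.3246]
tool_rot: [-1.056, 1.292, 1.05]
contact_force: [-0.1, -0.9, 0.0]
opening: 0.0514
t: 14.6
tool_pos: [0.4777, 0.3214, 0.1449]
tool_rot: [-1.056, 1.309, 1.056]
contact_force: [-0.3, 0.4, -0.9]
opening: 0.051
t 14.6 pos [0.4777 0.3214 0.1449] op 0.051 F [-0.3  0.4 -0.9] jawaz 78.1 q6 -0.9
[[-0.007, -0.978, 0.207], [-0.005, 0.207, 0.978], [-1.0, 0.005, -0.007]]
rows to goal [ 0.0939 -0.0052 -0.0009]
```

View pics/w12.png

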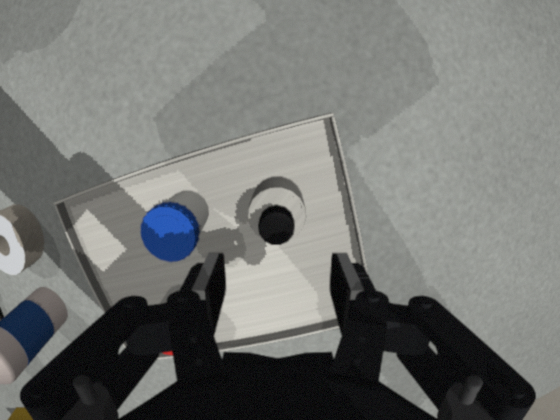

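```bash
python3 - <<'E'
from h import *
W=load("w12"); print(atz(rayw(W,(276,225)),.068)); T=load("top0");X=tri([ray(T,((186.5)/6-.5+140,378.5/6-.5+160)),rayw(W,(276,225))]);print(X)
E
python3 -m jog '[[[0.03,-0.004,-0.001,0,-0.2],[0.055,-0.004,-0.001,0,-0.2],[0.06,-0.004,-0.001,0,-0.2],[0.06,-0.004,-0.001,0,-0.2]]]'
python3 st.py 0.482 0.319 0.051 wrist:w13
```

```text
[0.48241009 0.31818834 0.068     ]
(array([0.48284186, 0.31820197, 0.06704098]), [np.float64(0.00013225573514263008), np.float64(0.0001322557351427685)])
t: 15.05
tool_pos: [0.4843, 0.3209, 0.0905]
tool_rot: [-1.056, 1.302, 1.053]
contact_force: [0.3, 0.7, 0.0]
opening: 0.0515
t 15.05 pos [0.4843 0.3209 0.0905] op 0.0515 F [0.3 0.7 0. ] jawaz 78.1 q6 -0.9
[[0.0, -0.978, 0.207], [-0.002, 0.207, 0.978], [-1.0, -0.001, -0.002]]
rows to goal [ 0.0395  0.0019 -0.0022]
```

View pics/w13.png

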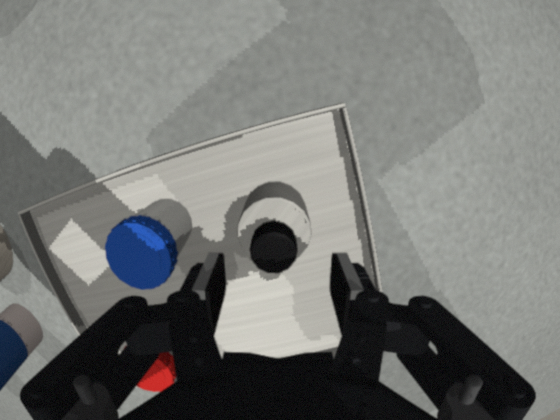

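```bash
python3 -m jog '[[[0.02,0.001,-0.003,0,-0.2],[0.036,0.001,-0.003,0,-0.2],[0.038,0.001,-0.003,0,-0.2],[0.038,0.001,-0.003,0,-0.2],[0.038,0.001,-0.003,0,-0.2]]]'
python3 st.py 0.4826 0.3184 0.052
```

```text
t: 15.6
tool_pos: [0.4841, 0.3189, 0.0546]
tool_rot: [-1.056, 1.298, 1.052]
contact_force: [0.7, 0.5, -0.3]
opening: 0.0515
t 15.6 pos [0.4841 0.3189 0.0546] op 0.0515 F [ 0.7  0.5 -0.3] jawaz 78.1 q6 -0.91
[[0.003, -0.978, 0.207], [-0.0, 0.207, 0.978], [-1.0, -0.003, 0.0]]
rows to goal [ 0.0026  0.0014 -0.0008]
```

```bash
python3 -m jog '[[[0.002,0.001,-0.001,0,0],[0.002,0.001,-0.001,0,0.3],[0.002,0.001,-0.001,0,0.6],[0.002,0.001,-0.001,0,0.9],[0.002,0.001,-0.001,0,0.9],[0.002,0.001,-0.001,0,0.9],[0.002,0.001,-0.001,0,0.9],[0.002,0.001,-0.001,0,0.9]]]' 60
python3 st.py 0.4826 0.3184 0.052
python3 -m jog '[[[-0.01,0,0,0,0.9],[-0.03,0,0,0,0.9],[-0.06,0,0,0,0.9],[-0.06,0,0,0,0.9]]]'
python3 st.py 0.4826 0.3184 0.052 scene:s14 wrist:w14
python3 - <<'E'
import cv2
b=cv2.imread("pics/s14.png");cv2.imwrite("pics/s14c.png",cv2.resize(b[220:390,320:480],None,fx=3.5,fy=3.5,interpolation=cv2.INTER_CUBIC))
E
```

```text
t: 16.4
tool_pos: [0.4834, 0.3184, 0.0532]
tool_rot: [-1.056, 1.297, 1.052]
contact_force: [-0.6, 1.5, 5.7]
opening: 0.0241
t 16.4 pos [0.4834 0.3184 0.0532] op 0.0241 F [-0.6  1.5  5.7] jawaz 78.1 q6 -0.91
[[0.005, -0.978, 0.207], [0.0, 0.207, 0.978], [-1.0, -0.004, 0.001]]
rows to goal [ 0.0012  0.0007 -0.0002]
t: 16.8
tool_pos: [0.4853, 0.3193, 0.1171]
tool_rot: [-1.057, 1.29, 1.049]
contact_force: [1.0, 1.5, -1.6]
opening: 0.0241
t 16.8 pos [0.4853 0.3193 0.1171] op 0.0241 F [ 1.   1.5 -1.6] jawaz 78.1 q6 -0.91
[[0.011, -0.978, 0.206], [0.003, 0.207, 0.978], [-1.0, -0.01, 0.005]]
rows to goal [ 0.0651  0.0031 -0.0018]
```

View pics/s14c.png

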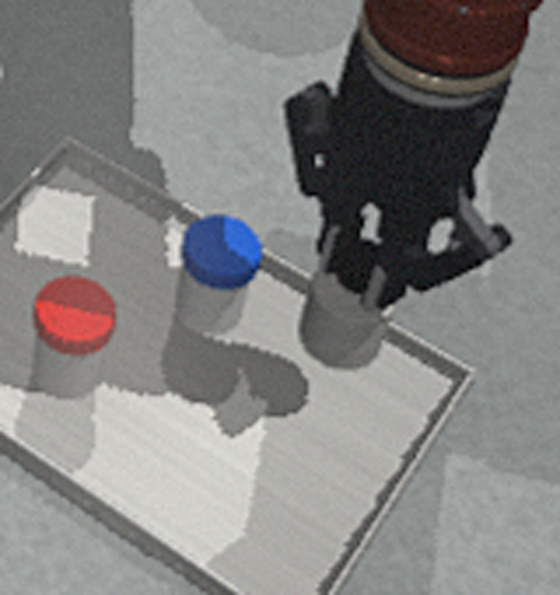

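View pics/w14.png

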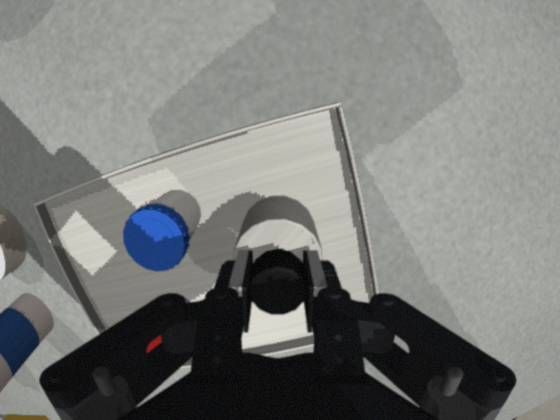

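```bash
python3 -m jog '[[[-0.05,0,0,0,0.9],[-0.1,0,0,0,0.9],[-0.15,0,0,0,0.9],[-0.2,0,0,0,0.9],[-0.24,0,0,0,0.9],[-0.25,0,0,0,0.9],[-0.25,0,0,0,0.9]]]'
python3 st.py 0.4903 -0.2371 0.36
python3 - <<'E'
from ov import *
yaw=np.radians(-12.3); c,s=np.cos(np.radians(20)),np.sin(np.radians(20))
m=np.array([.4832,-.2357,.265]);fl=m-.216*np.array([-s*np.cos(yaw),-s*np.sin(yaw),c])
overlay("w11",(215,140,345,270),5,[(circ(fl,yaw,.039,.216),(0,0,255)),(circ(fl,yaw,.036,.216),(0,0,255)),(circ(fl,yaw,.023,.192),(0,255,255)),(circ(fl,yaw,.0255,.2),(255,0,0))],"pics/o12.png",projw)
E
```

```text
t: 17.6
tool_pos: [0.4821, 0.3182, 0.3626]
tool_rot: [-1.056, 1.297, 1.051]
contact_force: [0.2, -0.6, -3.0]
opening: 0.0238
t 17.6 pos [0.4821 0.3182 0.3626] op 0.0238 F [ 0.2 -0.6 -3. ] jawaz 78.1 q6 -0.91
[[0.005, -0.978, 0.207], [0.0, 0.207, 0.978], [-1.0, -0.005, 0.001]]
rows to goal [ 0.0025 -0.1228 -0.5416]
```

View pics/o12.png

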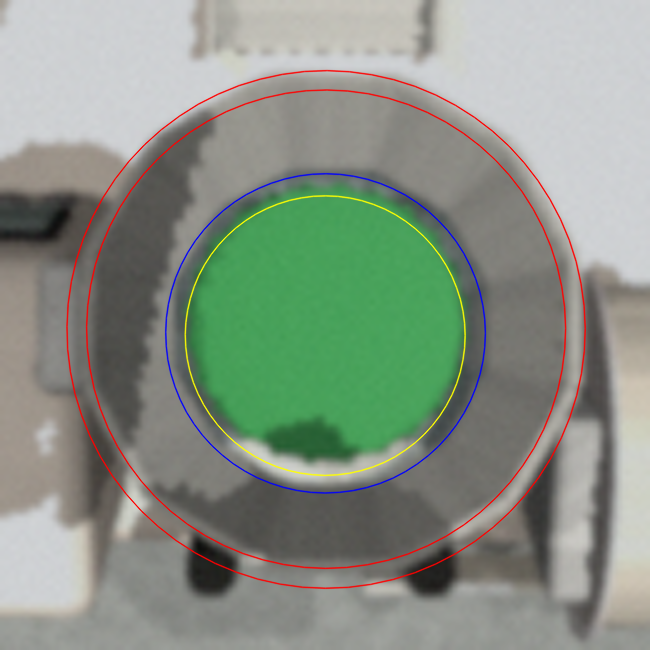

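```bash
python3 -m jog '[[[0,-0.005,-0.03,0,0.9],[0,-0.015,-0.07,0,0.9],[0,-0.025,-0.115,0,0.9],[0,-0.037,-0.16,0,0.9],[0,-0.05,-0.21,0,0.9],[0,-0.06,-0.26,0,0.9],[0,-0.07,-0.31,0,0.9],[0,-0.08,-0.355,0,0.9],[0,-0.09,-0.4,0,0.9],[0,-0.1,-0.44,0,0.9],[0,-0.11,-0.48,0,0.9],[0,-0.118,-0.51,0,0.9]]]'
python3 -m jog '[[[0,-0.003,-0.015,0,0.9],[0,-0.004,-0.025,0,0.9],[0,-0.004,-0.03,0,0.9],[0,-0.004,-0.03,0,0.9],[0,-0.004,-0.03,0,0.9]]]'
python3 st.py 0.4903 -0.2371 0.303 wrist:w15 scene:s15
```

```text
t: 18.8
tool_pos: [0.4906, -0.207, 0.3567]
tool_rot: [-1.049, 1.301, 1.057]
contact_force: [0.2, 1.5, -3.2]
opening: 0.024
t: 19.3
tool_pos: [0.4884, -0.2362, 0.3567]
tool_rot: [-1.05, 1.3, 1.058]
contact_force: [0.1, 0.4, -1.3]
opening: 0.0239
t 19.3 pos [ 0.4884 -0.2362  0.3567] op 0.0239 F [ 0.1  0.4 -1.3] jawaz 78.0 q6 -1.95
[[-0.002, -0.978, 0.207], [0.004, 0.207, 0.978], [-1.0, 0.003, 0.004]]
rows to goal [ 0.0537 -0.0022 -0.0007]
```

View pics/w15.png

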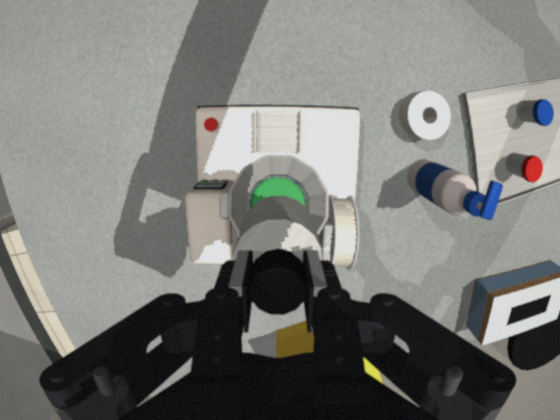

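```bash
python3 -m jog '[[[0.015,-0.002,-0.0005,0,0.9],[0.03,-0.002,-0.0005,0,0.9],[0.04,-0.002,-0.0005,0,0.9],[0.045,-0.002,-0.0005,0,0.9],[0.045,-0.002,-0.0005,0,0.9],[0.045,-0.002,-0.0005,0,0.9]]]'
python3 st.py 0.4903 -0.2371 0.303 wrist:w16 scene:s16
python3 - <<'E'
import cv2
b=cv2.imread("pics/s16.png");cv2.imwrite("pics/s16c.png",cv2.resize(b[50:180,150:290],None,fx=4,fy=4,interpolation=cv2.INTER_CUBIC))
E
```

```text
t: 20.0
tool_pos: [0.4903, -0.237, 0.3122]
tool_rot: [-1.051, 1.3, 1.057]
contact_force: [-1.1, 0.7, -2.6]
opening: 0.0239
t 20.0 pos [ 0.4903 -0.237   0.3122] op 0.0239 F [-1.1  0.7 -2.6] jawaz 78.0 q6 -1.95
[[-0.002, -0.978, 0.207], [0.004, 0.207, 0.978], [-1.0, 0.002, 0.003]]
rows to goal [ 0.0092 -0.0001 -0.0001]
```

View pics/s16c.png

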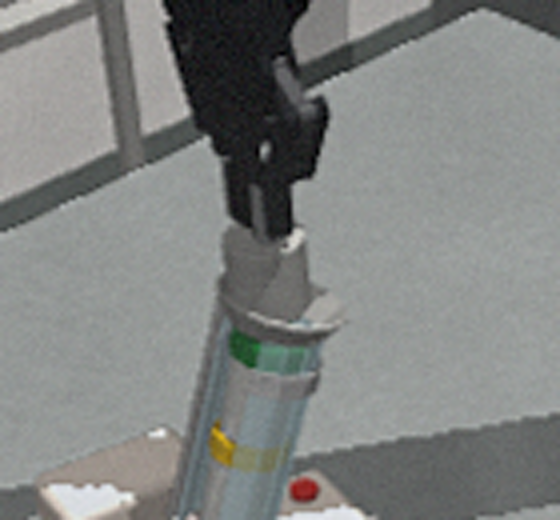

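View pics/w16.png

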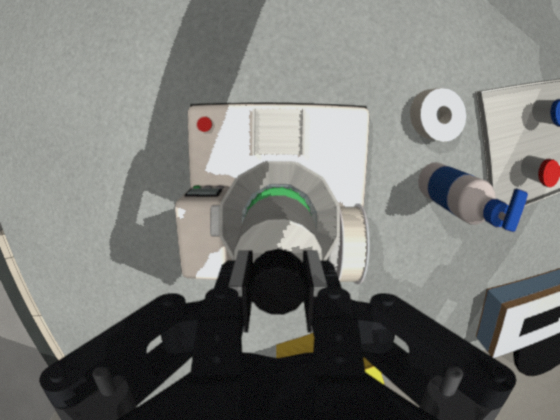

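Aligned, no contact yet; lower on in small steps.

```bash
python3 -m jog '[[[0.004,0,0,0,0.9],[0.007,0,0,0,0.9],[0.007,0,0,0,0.9],[0.007,0,0,0,0.9]]]'
python3 st.py 0.4903 -0.2371 0.303
python3 -m jog '[[[0.002,0,0,0,0.9],[0.003,0,0,0,0.9],[0.003,0,0,0,0.9]]]'
python3 st.py 0.4903 -0.2371 0.300 wrist:w17
```

```text
t: 20.5
tool_pos: [0.4903, -0.2371, 0.3055]
tool_rot: [-1.051, 1.3, 1.057]
contact_force: [-2.2, 1.7, -1.8]
opening: 0.0241
t 20.5 pos [ 0.4903 -0.2371  0.3055] op 0.0241 F [-2.2  1.7 -1.8] jawaz 78.0 q6 -1.95
[[-0.001, -0.978, 0.207], [0.003, 0.207, 0.978], [-1.0, 0.002, 0.003]]
rows to goal [ 0.0025 -0.     -0.    ]
t: 20.8
tool_pos: [0.4902, -0.237, 0.3021]
tool_rot: [-1.05, 1.3, 1.057]
contact_force: [-1.5, 0.4, -1.1]
opening: 0.0241
t 20.8 pos [ 0.4902 -0.237   0.3021] op 0.0241 F [-1.5  0.4 -1.1] jawaz 78.0 q6 -1.95
[[-0.002, -0.978, 0.207], [0.004, 0.207, 0.978], [-1.0, 0.003, 0.003]]
rows to goal [ 0.0021 -0.0001 -0.0001]
```

```bash
python3 -m jog '[[[0.001,0,0,0,0.3],[0.001,0,0,0,0],[0.001,0,0,0,-0.5],[0.001,0,0,0,-0.8],[0.001,0,0,0,-0.8],[0.001,0,0,0,-0.8],[0.001,0,0,0,-0.8]]]'
python3 st.py 0.4903 -0.2371 0.300 wrist:w18 scene:s18
python3 - <<'E'
import cv2
b=cv2.imread("pics/s18.png");cv2.imwrite("pics/s18c.png",cv2.resize(b[50:180,150:290],None,fx=4,fy=4,interpolation=cv2.INTER_CUBIC))
E
```

```text
t: 21.55
tool_pos: [0.4902, -0.237, 0.3012]
tool_rot: [-1.051, 1.3, 1.057]
contact_force: [0.6, 0.4, -0.2]
opening: 0.0766
t 21.55 pos [ 0.4902 -0.237   0.3012] op 0.0766 F [ 0.6  0.4 -0.2] jawaz 78.0 q6 -1.95
[[-0.002, -0.978, 0.207], [0.004, 0.207, 0.978], [-1.0, 0.002, 0.003]]
rows to goal [ 0.0012 -0.0001 -0.0001]
```

View pics/s18c.png

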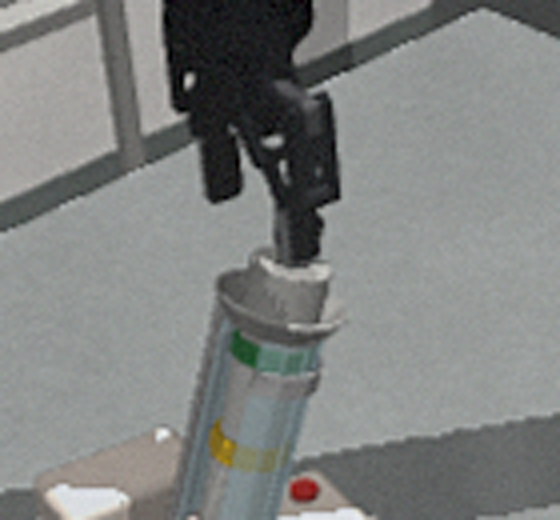

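View pics/w18.png

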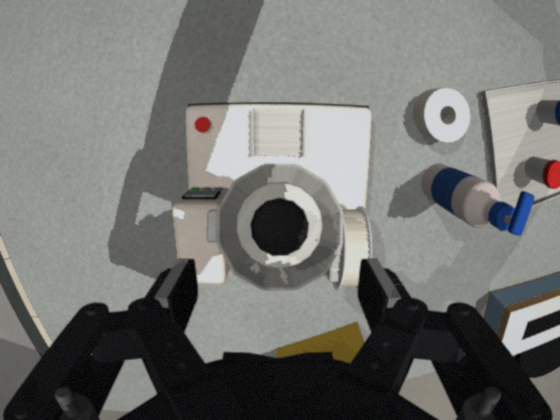

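```bash
python3 -m jog '[[[-0.02,0,0,0,-0.8],[-0.05,0,0,0,-0.8],[-0.09,0,0,0,-0.8],[-0.13,0,0,0,-0.8],[-0.15,0,0.03,0,-0.8],[-0.15,0,0.08,0,-0.8],[-0.15,0,0.13,0,-0.8],[-0.15,0,0.16,0,-0.8],[-0.15,0,0.16,0,-0.8]]]'
python3 st.py 0.4903 -0.2371 0.300 wrist:w19 scene:s19 top:t19
python3 - <<'E'
from ov import *
yaw=np.radians(-12.3); c,s=np.cos(np.radians(20)),np.sin(np.radians(20))
m=np.array([.4832,-.2357,.265]);fl=m-.216*np.array([-s*np.cos(yaw),-s*np.sin(yaw),c])
cur=[(circ(fl,yaw,.039,.216),(0,0,255)),(circ(fl,yaw,.023,.128),(0,255,0)),(circ(fl,yaw,.023,.192),(0,255,255)),(circ(fl,yaw,.023,.237),(255,0,255)),(circ(fl,yaw,.013,.257),(255,0,0)),(circ(fl,yaw,.004,.267),(255,255,0))]
overlay("s19",(170,90,250,190),6,cur,"pics/o19.png")
overlay("t19",(340,180,410,240),10,cur,"pics/o20.png")
E
```

```text
t: 22.55
tool_pos: [0.524, -0.0779, 0.4521]
tool_rot: [-1.054, 1.297, 1.061]
contact_force: [0.3, 0.3, 0.5]
opening: 0.0767
t 22.55 pos [ 0.524  -0.0779  0.4521] op 0.0767 F [0.3 0.3 0.5] jawaz 78.3 q6 -1.66
[[-0.001, -0.979, 0.202], [0.004, 0.202, 0.979], [-1.0, 0.002, 0.004]]
rows to goal [ 0.1514  0.0006 -0.1634]
```

View pics/o19.png

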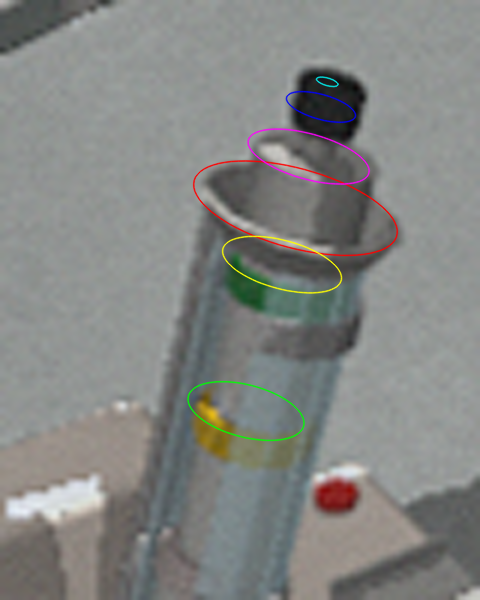

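View pics/o20.png

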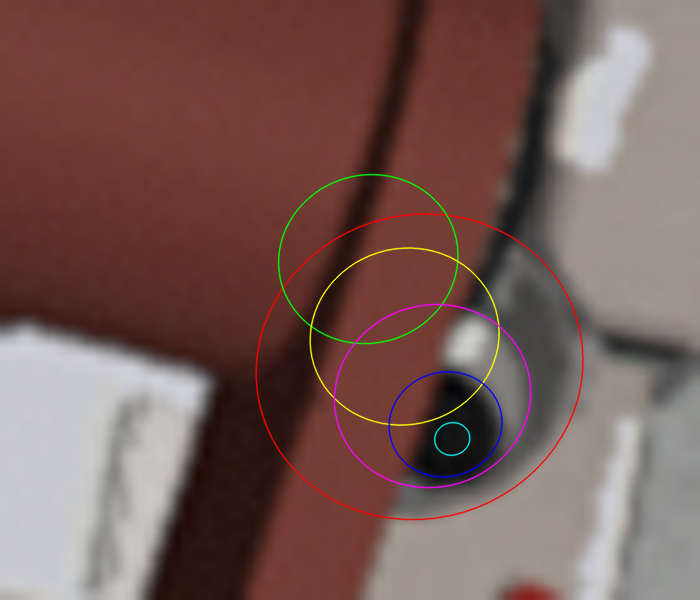

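View pics/s19.png

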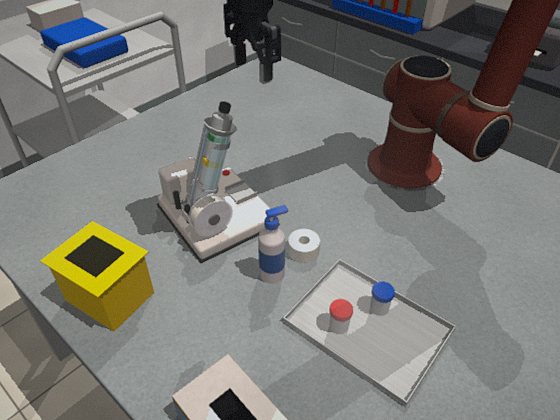

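```bash
python3 -m jog '[[[0,0,0.05,0,-0.8],[0,0,0.1,0,-0.8],[0,0,0.15,0,-0.8],[0,0,0.2,0,-0.8],[0,0,0.25,0,-0.8],[0,0,0.3,0,-0.8],[0,0,0.3,0,-0.8],[0,0,0.3,0,-0.8],[0,0,0.3,0,-0.8]]]'
python3 st.py 0.4903 -0.2371 0.300 wrist:w21 scene:s21 top:t21
python3 - <<'E'
from ov import *
yaw=np.radians(-12.3); c,s=np.cos(np.radians(20)),np.sin(np.radians(20))
m=np.array([.4832,-.2357,.265]);fl=m-.216*np.array([-s*np.cos(yaw),-s*np.sin(yaw),c])
cy,sy=np.cos(yaw),np.sin(yaw); xx=np.array([c*cy,c*sy,s]); yy=np.array([-sy,cy,0]);zz=np.array([-s*cy,-s*sy,c])
f2=fl-.0025*xx
cur=[(circ(fl,yaw,.039,.216),(0,0,255)),(circ(f2,yaw,.023,.237),(255,0,255)),(circ(f2,yaw,.013,.257),(255,0,0)),(circ(f2,yaw,.013,.267),(255,255,0))]
overlay("s21",(190,90,250,150),10,cur,"pics/o21.png")
overlay("t21",(340,180,410,240),10,cur,"pics/o22.png")
overlay("t21",(340,180,410,240),10,[],"pics/o22r.png")
overlay("s21",(190,90,250,150),10,[],"pics/o21r.png")
E
```

```text
t: 23.6
tool_pos: [0.5862, 0.2104, 0.4524]
tool_rot: [-1.049, 1.302, 1.055]
contact_force: [0.1, -0.2, -0.5]
opening: 0.077
t 23.6 pos [0.5862 0.2104 0.4524] op 0.077 F [ 0.1 -0.2 -0.5] jawaz 77.9 q6 -1.14
[[-0.002, -0.978, 0.21], [0.003, 0.21, 0.978], [-1.0, 0.003, 0.002]]
rows to goal [ 1.514e-01 -4.000e-04 -4.580e-01]
```

View pics/o21.png

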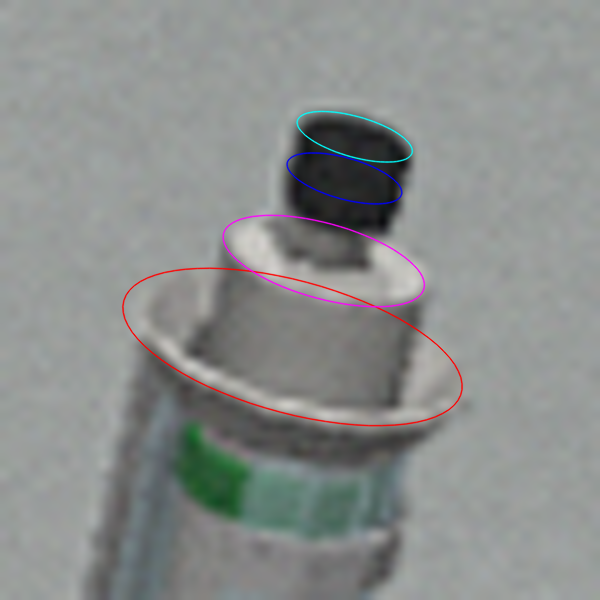

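View pics/o22.png

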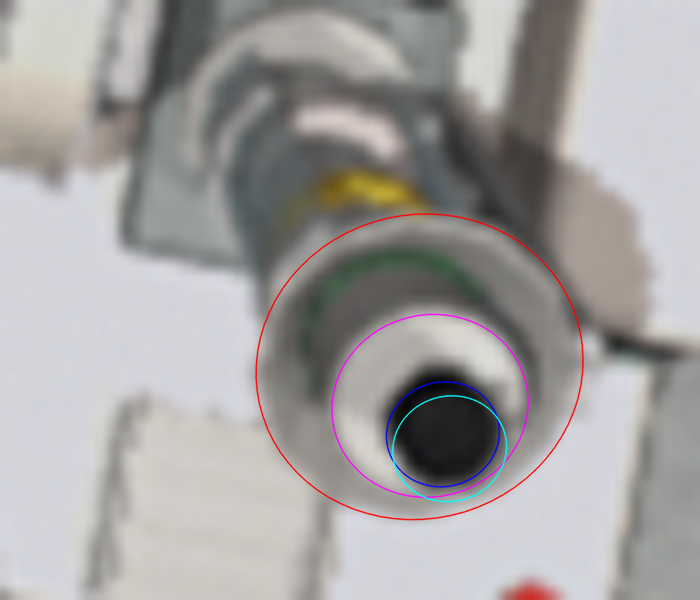

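View pics/o22r.png

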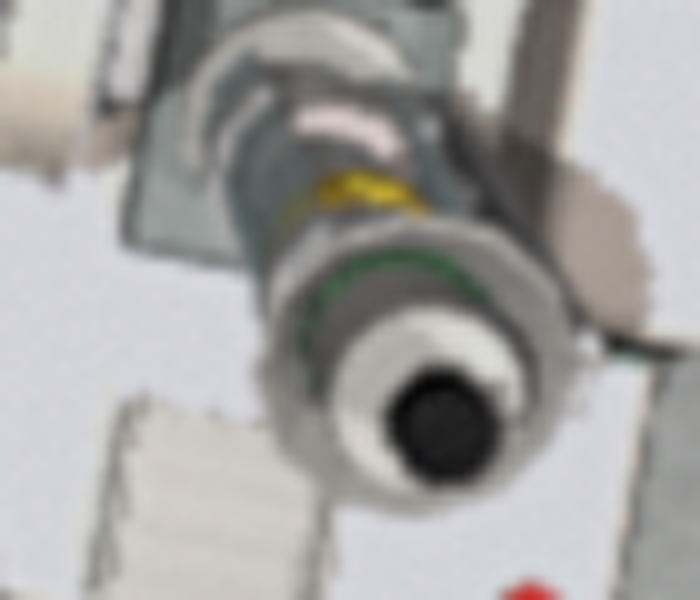

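View pics/t21.png

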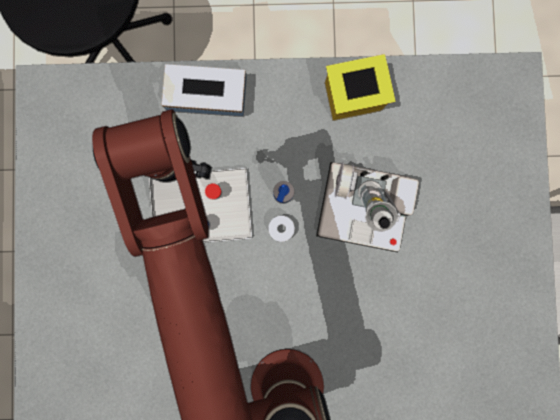

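Run:
```python
from h import *
from station import ctrl
a=load("s19")["color"].astype(int);b=load("s21")["color"].astype(int);c=load("scene0")["color"].astype(int)
print("tube mouth diff s19/s21",abs(a-b)[95:150,190:250].mean())
for n,(x0,y0,x1,y1) in dict(red=(328,298,354,312),blue=(370,282,396,296),bottle=(258,204,290,270),roll=(290,230,320,258)).items():
    print(n,abs(a-c)[y0:y1,x0:x1].mean().round(1))
print(ctrl.finish_job())
```

```text
tube mouth diff s19/s21 10.174141414141413
red 9.3
blue 11.4
bottle 3.0
roll 2.5
the job is handed in; nothing more can be done
None
```

The tube is loaded: the yellow pot sits on the clamped white one, the green pot is on top of it, and the follower weight stands on the stack, knob up. I handed the job in at about 24 s of the 72 s allowed.

**Loading:** I held each pot by its lid and let it go just inside the flared mouth, and each slid down by itself. I held the follower by its knob, lowered it until it was about to touch the green lid, and released it. It then tipped over into line with the tube.

**Final checks:** These used the scene and top cameras after the gripper had backed away.
- **Pots:** Both lid bands lie on the heights predicted for a full stack, 128 mm and 192 mm up the axis.
- **Follower:** The rim of its steel cylinder matches the prediction to about 1.5 mm. It lies against the lower wall of the tube.
- **Bystanders:** By eye, the red and blue pots, the gel bottle and the label roll are in the same image positions as at the start.

**Disagreements:**
- In the top view the knob was about 3 mm further back than predicted, though it matched in the scene view. The follower may lean up to about 2° from the tube axis, and that was still within tolerance.
- My pixel comparison of the tube mouth between two pictures, to show the follower at rest, was not clear-cut (mean difference 10), probably because the arm's shadow had moved. I judged it at rest because its outline fitted the same position in both pictures. The red and blue pots also showed differences of about 10, which I put down to the same shadow change; the bottle and roll were at 2 to 3.

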